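Check that a scooter brake lever stops short of the grip

TASK

An electric scooter's handlebar is clamped in the bench vise with a newly fitted brake lever; check that the lever stops short of the grip. Press it in with the outside of the fingers until it comes up against its stop, keep it pressed there for a good two seconds without forcing it, then let it come all the way back out. Push only on the lever's outer side: put no finger behind it, touch nothing else on the handlebar, and leave the throttle and the loose things on the bench as they are.

Things in the scene. Friction and masses are not known exactly. Their poses are not given: they have to be found in the camera images.
- brake_lever (a joint): Brake lever: aluminium blade 16 mm high, 9 mm thick, ball end, 125 mm long from its pivot, on the left half of the bar (seen from the robot), on the far side, 53 mm from the grip. Swings level. Rad: 0 = out (rest), grows as pressed to the grip; solid stop at 0.30, ball end still 14 mm off the grip. Spring at the pressing point: 2 N at first, 5 N just before it; the stop bears 30 N.
- lever_press (a point): Pressing point: on the blade's outer face (away from the grip), mid-height, 150 mm above the bench, 90 mm along from the pivot; the blade is straight for 30 mm here. Moves with the lever: x axis straight out of the face (press along -x), y along the blade to the ball end, z up. Full pressing moves it 28 mm.
- lever_pivot (a point): Axis of the lever's vertical pivot pin at the blade's mid-height, 42 mm in front of the bar's axis; fixed. x axis straight ahead, away from the grip; y along the bar to the lever's outer end. At rest the pressing point lies 36.5 mm along x and 90 mm along y from here.
- brake_inner: The inner face of the lever's blade (the side towards the grip), part of the lever; not to be touched. Origin on the pivot axis.
- bar: Fixed parts of the handlebar: bar 460 mm long, 25 mm thick, axis 150 mm above the bench; 33 mm thick grips 112 mm long at its ends; stem, display (top 200 mm above the bench), bell, lever clamp. Not to be touched. Origin on the bench under the bar's middle; x ahead, away from the rider's side, y along the bar to the brake lever's end.
- throttle (a joint): The thumb throttle on the right half of the bar, a short black plastic paddle hanging below the bar on the robot's side; rad, 0 = at rest, sprung; leave alone.
- throttle_tip (a point): The throttle paddle's lower end.
- spray_can: Loose upright spray can, 52 mm across, 155 mm tall, standing beyond the handlebar; origin at the centre of its foot; leave alone.
- multimeter: Loose hand-held multimeter lying on its back, 150 x 74 x 34 mm; origin at the centre of its underside; leave alone.
- screwdriver: Loose screwdriver, 190 mm long, lying on the bench; origin at its middle, on its underside; leave alone.
- hex_key: Loose L-shaped hex key, 70 mm long and 6 mm thick, lying on the bench; origin at the middle of the long arm, on its underside; leave alone.

How it is judged:
By the outcome, as a careful person would: the job done as asked, in the order asked, and still so for the second after the job is handed in, with the robot touching nothing.
It also fails if it takes over 42 s, if anything falls off the work surface, if the arm or the gripper's body presses on something with over 40 N, if the wrist force passes 120 N, or if a joint passes its speed limit or range.

ROBOT

A 7-joint arm with a two-finger parallel gripper is mounted at the origin on the work surface. World frame = base frame: x ahead of the robot, y to its left, z up, the work surface at z = 0. Lengths are in m, angles in rad, forces in N, time in s.
With the tool pointing down it reaches from about 0.425 to 0.95 m from the base axis. Payload 4.7 kg.
Tool frame: the origin (TCP) lies on the centre line of the jaws, within the pads' length; the fingertips stand 8 mm ahead of it and the grasp point (between the pads) lies 11 mm behind it (ctrl.nose_length is the distance from the TCP to the fingertips, in m); z points along the fingers, y is the direction in which the jaws open and shut (so a half turn about z gives the same grasp; the last joint's range is limited). The gripper opens to 85 mm and grips with 20 to 120 N. Pads are 22 mm wide; open, the fingers measure 114 mm over their backs; the gripper's body (76 mm by 85 mm) begins 54 mm behind the grasp point. The pads swing forward as they close: fully open they stand 13 mm farther back than shut.
Start: joints at [-0.029, 0.469, -0.049, 1.532, 0.024, 1.141, -0.082], TCP at [0.675, 0, 0.239] pointing down, gripper open.
Joint ranges: [-2.59, 2.59], [-0.33, 1.99], [-1.39, 1.29], [0.1, 2.45], [-1.04, 4.18], [0.21, 1.99], [-2.66, 2.66]. Speed limits (rad/s): [2.57, 2.57, 3.14, 3.14, 3.14, 3.14, 3.14].

INTERFACE

Orientations are given as a unit quaternion [x, y, z, w].
In Python, from workcell import monitor, viewer, job, ctrl gives the robot as it stands.
- The arm moves only by the tool arm_command, never from a script. Its argument "plan" is a list of rows, each a list of 6 numbers: the shift along the world's x, y, z in cm, then the turn, a rotation vector about the world's x, y, z in degrees. In form: [[dx, dy, dz, wx, wy, wz], ...]. A call has 1 to 20 rows; each row is the pose to reach, as a shift and turn from the pose commanded when the call began; what a row does not reach only later rows make up. A row lasts 1/8 s, in which the tool goes at most 62.5 mm and 10.7 degrees, less where a joint would pass 70% of its speed; a pose out of reach is approached as far as the arm can. A call with a gripper value outside its range is refused whole. "gripper" is the closure, from 0 (fully open) to 1 (shut), set as the call begins (left out, the last holds). The fingers move at their own pace and stop on an object; the grip force is fixed at half the most. Time passes only in rows, so rows that repeat a pose let the fingers close. It gives the time, the measured TCP pose, the force and the opening at its end, in the units of the state.
- monitor.get_obs(): the state, without advancing time (a new reading comes with each control period).
- viewer.snapshot(name): name is "scene" or "side" or "wrist"; returns (picture, depth): 384x512x3 uint8, red, green, blue; 384x512 float32, m along the optical axis (not along the pixel's ray), 0 where there is no reading.
- viewer.camera_info(name): a dict with "fx", "fy", "cx", "cy" (pixels), "R" (3x3) and "t" (3): a world point X has camera coordinates R X + t. Camera axes: x right, y down, z forward; pixel columns grow to the right and rows downward; lengths in m; the calibration is good to about 2 mm. The wrist camera is an equidistant fisheye: a pixel r from the principal point sees the ray r / f radians off the axis. A picture is of the moment at which its call begins: read the wrist's pose just before it. camera_info takes no time and is no camera call; for the wrist camera it gives the pose at the moment of the call.
- job.close_job(): hands the job in, once; it reports no verdict.
The state is a dict: "clock": time; "q": joint angles; "dq": joint speeds; "joint_efforts": joint torques, N m; "position": TCP position; "ee_rot": TCP orientation; "force": force on the tool from outside, world axes, zero at the start; "moment": the same for the moment, N m; "width": finger opening in m.
Only numpy, scipy, OpenCV 4.12 (cv2) and the standard library are available. Lean on these libraries where they do the work, as an engineer would, in place of code of your own. Each camera call takes 0.05 s, during which the arm holds its last target.

## Working session

There is one attempt and no reset: what is moved stays moved. The work goes in short steps, Python scripts to look and compute and a tool call to move; the robot and the scene stay as the last step left them, time stands still between calls to the robot, and variables do not carry over. Pictures are saved under pics/ and viewed, and the job is handed in when it is done.

Besides the shell and the picture viewer there is one more tool, called after "Emit:" by a JSON object that holds its "api" and its "payload", one argument or row to a line. arm_command: Moves the arm, as the interface text tells. Its arguments: {"type":"object","properties":{"plan":{"type":"array"},"gripper":{"type":"number"}},"required":["plan"]}

```bash
mkdir -p pics; ls; cat > h.py <<'E'
import numpy as np, cv2
from workcell import monitor, viewer, job, ctrl
def snap(n,fn):
    ci=viewer.camera_info(n); p,d=viewer.snapshot(n)
    cv2.imwrite('pics/%s.png'%fn,p[:,:,::-1]); np.savez('pics/%s.npz'%fn,p=p,d=d,**{k:np.array(v) for k,v in ci.items() if k in('fx','fy','cx','cy','R','t')})
def load(fn): return np.load('pics/%s.npz'%fn)
def px(L,u,v,dd=None):
    z=L['d'][int(v),int(u)] if dd is None else dd
    c=np.array([(u-L['cx'])/L['fx']*z,(v-L['cy'])/L['fy']*z,z])
    return L['R'].T@(c-L['t'])
E
python3 - <<'E'
from h import *
snap('scene','s0');snap('side','d0')
o=monitor.get_obs();print(o['clock'],o['position'],o['ee_rot'],o['force'],o['width'],ctrl.nose_length)
for n in('scene','side'): print(viewer.camera_info(n))
E
```

```text
pics
0.1 [6.74486517e-01 4.68303512e-05 2.38358449e-01] [ 7.07080881e-01  7.07132120e-01 -6.44731208e-04 -6.14235133e-04] [ 0.52234508  0.64303938 -0.03713999] 0.08526019549144886 0.008
{'fx': 461.06784887612804, 'fy': 461.06784887612804, 'cx': 259.3404216853228, 'cy': 190.2795018420987, 'R': array([[-0.2837767 ,  0.9587991 , -0.0132312 ],
       [ 0.81470875,  0.23380736, -0.53064468],
       [-0.50568809, -0.16136417, -0.8474911 ]]), 't': array([ 0.19800278, -0.41974863,  1.51910738])}
{'fx': 392.5991392544073, 'fy': 392.5991392544073, 'cx': 253.07397557466032, 'cy': 189.01926326805244, 'R': array([[ 0.93175669, -0.36305347,  0.0046539 ],
       [-0.26938297, -0.69983691, -0.6615596 ],
       [ 0.24343848,  0.6151589 , -0.74987814]]), 't': array([-0.5540621 ,  0.23422143,  0.9870595 ])}
```

View pics/s0.png

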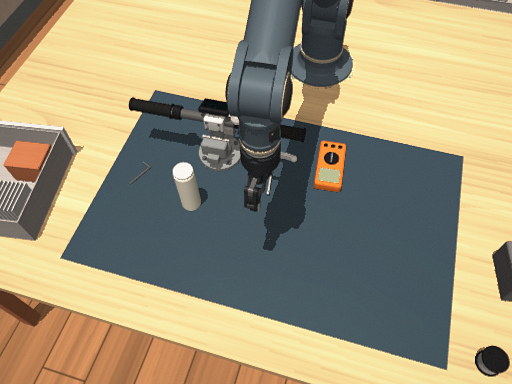

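View pics/d0.png

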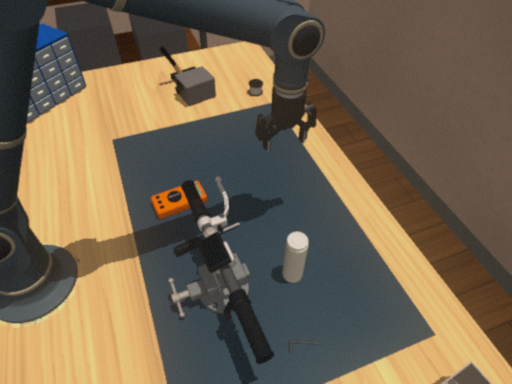

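The scene view looks back toward the robot: the bar runs from (135,103) to (303,133), and the arm hides the lever, which shows near (290,157). In the side view the lever runs from about (210,225) to its tip near (219,182). The can is at (295,257) and the multimeter at (180,200). Next I'll enlarge the lever.

```bash
python3 - <<'E'
from h import *
L=load('d0')
c=L['p'][165:285,145:305,::-1]
cv2.imwrite('pics/d0c.png',cv2.resize(c,None,fx=5,fy=5,interpolation=cv2.INTER_CUBIC))
c=L['d'][165:285,145:305]
# height-band map
H=np.zeros(L['d'].shape+(3,))
vv,uu=np.mgrid[0:384,0:512]
z=L['d'];C=np.stack([(uu-L['cx'])/L['fx']*z,(vv-L['cy'])/L['fy']*z,z],-1)
W=(C-L['t'])@L['R']
np.save('pics/d0W.npy',W)
for v in range(178,240,4): print(v,[tuple((W[v,u]*1000).round().astype(int)) for u in range(206,234,3)])
E
```

```text
178 [(np.int64(510), np.int64(186), np.int64(1)), (np.int64(518), np.int64(182), np.int64(2)), (np.int64(528), np.int64(183), np.int64(-3)), (np.int64(536), np.int64(178), np.int64(0)), (np.int64(509), np.int64(30), np.int64(158)), (np.int64(554), np.int64(172), np.int64(-1)), (np.int64(562), np.int64(168), np.int64(0)), (np.int64(571), np.int64(164), np.int64(0)), (np.int64(580), np.int64(161), np.int64(-1)), (np.int64(589), np.int64(158), np.int64(-1))]
182 [(np.int64(505), np.int64(172), np.int64(-1)), (np.int64(514), np.int64(169), np.int64(-2)), (np.int64(522), np.int64(163), np.int64(2)), (np.int64(531), np.int64(162), np.int64(-1)), (np.int64(505), np.int64(18), np.int64(157)), (np.int64(548), np.int64(153), np.int64(1)), (np.int64(557), np.int64(153), np.int64(-2)), (np.int64(566), np.int64(148), np.int64(0)), (np.int64(575), np.int64(145), np.int64(-1)), (np.int64(584), np.int64(143), np.int64(-2))]
186 [(np.int64(500), np.int64(153), np.int64(3)), (np.int64(509), np.int64(153), np.int64(-2)), (np.int64(517), np.int64(147), np.int64(2)), (np.int64(526), np.int64(146), np.int
[... 5614 characters left out ...]
(np.int64(488), np.int64(-30), np.int64(-1)), (np.int64(495), np.int64(-32), np.int64(-2)), (np.int64(502), np.int64(-39), np.int64(3)), (np.int64(510), np.int64(-41), np.int64(1)), (np.int64(518), np.int64(-44), np.int64(1))]
238 [(np.int64(423), np.int64(-157), np.int64(188)), (np.int64(429), np.int64(-161), np.int64(189)), (np.int64(434), np.int64(-164), np.int64(191)), (np.int64(440), np.int64(-170), np.int64(196)), (np.int64(446), np.int64(-172), np.int64(196)), (np.int64(452), np.int64(-172), np.int64(192)), (np.int64(491), np.int64(-46), np.int64(0)), (np.int64(499), np.int64(-49), np.int64(-1)), (np.int64(506), np.int64(-53), np.int64(1)), (np.int64(514), np.int64(-55), np.int64(0))]
```

View pics/d0c.png

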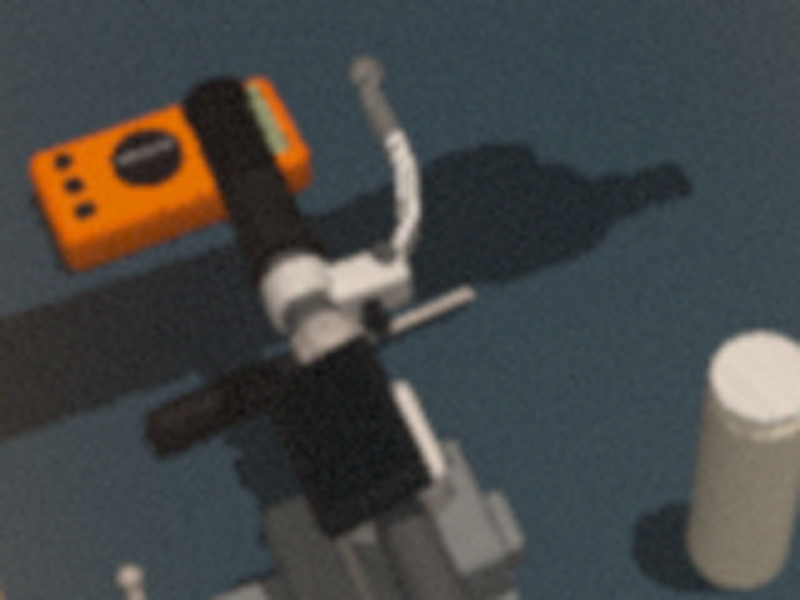

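The crop shows the pivot clamp near (225,220) in full-image pixels. The blade's straight, bright section is at (222–228,192–208), and the ball end is at (218,179). The screwdriver shaft points away below it at (235,225). Next I'll fit the bar axis from depth.

```bash
python3 - <<'E'
from h import *
S=3 # px per mm... x 0.36..0.60, y -0.42..0.10
img=np.zeros((540,800,3),np.uint8)
allp=[]
for fn in ('s0','d0'):
    L=load(fn);z=L['d'];vv,uu=np.mgrid[0:384,0:512]
    C=np.stack([(uu-L['cx'])/L['fx']*z,(vv-L['cy'])/L['fy']*z,z],-1);W=(C-L['t'])@L['R']
    m=(z>0)&(W[...,2]>.12)&(W[...,2]<.205)&(W[...,0]>.3)&(W[...,0]<.57)&(W[...,1]>-.45)&(W[...,1]<.1)
    P=W[m];col=L['p'][m]
    print(fn,len(P))
    for p,c in zip(P,col):
        u=int((p[1]+.45)/.55*800);v=int((.60-p[0])/.55*1.0*800*1.0)
        if 0<=v<540 and 0<=u<800: cv2.circle(img,(u,v),2,[int(x) for x in (c[::-1] if fn=='d0' else (c[0]//2,c[1],c[2]))],-1)
    g=(P[:,2]>.155)&(P[:,2]<.172)&(col.max(1)<70)
    allp.append((P,col))
    # dark grip points
    for lo,hi in ((-.08,.1),(-.45,-.27)):
        s=g&(P[:,1]>lo)&(P[:,1]<hi); 
        if s.sum(): print(lo,s.sum(),P[s].min(0),P[s].max(0),np.median(P[s],0))
cv2.imwrite('pics/top.png',img)
E
```

```text
s0 2233
-0.08 260 [ 0.41568592 -0.0244115   0.15511647] [0.45093478 0.04251825 0.17093853] [0.43832254 0.01136672 0.1645893 ]
-0.45 538 [ 0.42843013 -0.42701434  0.15509326] [ 0.47146271 -0.28425319  0.17152635] [ 0.45695259 -0.3512387   0.16474595]
d0 3890
-0.08 457 [ 0.41467554 -0.07609895  0.15507209] [0.45293026 0.04062423 0.17039486] [ 0.43120461 -0.02212159  0.16423561]
-0.45 1231 [ 0.42755374 -0.42908822  0.15501908] [ 0.46837129 -0.27003604  0.17156851] [ 0.44713033 -0.3613078   0.16388797]
```

View pics/top.png

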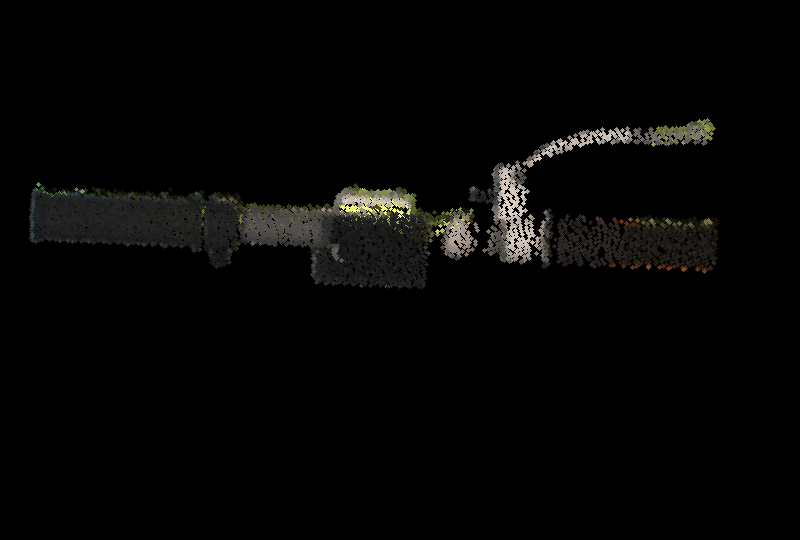

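```bash
python3 - <<'E'
from h import *
W=np.load('pics/d0W.npy');L=load('d0');P=W.reshape(-1,3);col=L['p'].reshape(-1,3)
ok=(L['d'].ravel()>0)&(P[:,0]>.3)&(P[:,0]<.6)&(P[:,1]>-.45)&(P[:,1]<.1)
def mid(y0,y1):
    s=ok&(P[:,1]>y0)&(P[:,1]<y1)&(P[:,2]>.160)&(P[:,2]<.175)&(P[:,0]<.48)
    q=P[s]; top=q[q[:,2]>.1635]
    return top.mean(0),len(top)
cs=[]
for y in list(np.arange(-.42,-.33,.015))+list(np.arange(-.06,.03,.015)):
    c,n=mid(y,y+.015);cs.append(c)
cs=np.array(cs);A=np.polyfit(cs[:,1],cs[:,0],1);print('bar x=%.4f*y+%.4f'%tuple(A),(cs[:,0]-np.polyval(A,cs[:,1])).round(4))
g=np.arctan(-A[0]);bx=np.array([np.cos(g),np.sin(g)]);by=np.array([-np.sin(g),np.cos(g)])
print('angle',g)
x0=np.array([A[1],0.])
q=(P[:,:2]-x0);X=q@bx;Y=q@by
s=ok&(P[:,2]>.13)&(X>30)  # none
lev=ok&(P[:,2]>.137)&(P[:,2]<.165)&(X>.045)&(X<.1)&(Y>-.12)
for y in np.arange(-.115,.06,.006):
    t=lev&(Y>y)&(Y<y+.006)&(P[:,2]>.152)
    if t.sum(): print(round(y*1000),t.sum(),'top X %.1f..%.1f'%(X[t].min()*1e3,X[t].max()*1e3),'all Xmax %.1f'%(X[lev&(Y>y)&(Y<y+.006)].max()*1e3),'z %.1f'%(P[t,2].max()*1e3))
e=ok&(P[:,2]>.14)&(P[:,2]<.172)&(abs(X)<.018)
print('bar Y extents',np.percentile(Y[e],[.2,.5,99.5,99.8]))
# can
c=ok&(P[:,2]>.1)&(P[:,0]>.53)&(P[:,1]<-.1);print('can',P[c].min(0),P[c].max(0))
E
```

```text
bar x=-0.0455*y+0.4322 [ 0.0006 -0.0007  0.0005  0.0002  0.0001 -0.0004 -0.0008 -0.0005 -0.0006
  0.0002  0.0005  0.0009]
angle 0.04548209203120335
-115 6 top X 45.7..49.2 all Xmax 49.2 z 162.5
-109 4 top X 46.0..50.0 all Xmax 50.0 z 161.8
-103 4 top X 45.3..49.4 all Xmax 49.4 z 164.2
-97 5 top X 46.3..51.7 all Xmax 51.7 z 163.0
-91 7 top X 49.9..56.1 all Xmax 56.1 z 159.4
-85 7 top X 54.1..61.0 all Xmax 63.5 z 158.5
-79 8 top X 58.0..66.0 all Xmax 66.0 z 159.9
-73 9 top X 59.8..68.3 all Xmax 68.3 z 158.7
-67 6 top X 62.1..70.6 all Xmax 70.6 z 159.8
-61 8 top X 63.1..72.1 all Xmax 72.1 z 160.8
-55 9 top X 65.6..75.4 all Xmax 75.4 z 158.1
-49 6 top X 68.7..74.3 all Xmax 74.3 z 158.1
-43 9 top X 68.1..76.7 all Xmax 76.7 z 160.2
-37 7 top X 68.8..76.1 all Xmax 76.1 z 158.9
-31 6 top X 70.3..77.6 all Xmax 77.6 z 158.3
-25 9 top X 69.3..78.2 all Xmax 78.2 z 160.6
-19 8 top X 69.8..78.5 all Xmax 78.5 z 159.4
-13 6 top X 69.4..75.1 all Xmax 75.1 z 157.6
-7 8 top X 71.4..78.9 all Xmax 78.9 z 161.1
-1 7 top X 69.1..77.6 all Xmax 77.6 z 160.9
5 5 top X 69.6..76.2 all Xmax 76.2 z 158.0
11 8 top X 71.9..79.6 all Xmax 79.6 z 159.2
17 9 top X 71.5..84.1 all Xmax 84.1 z 158.6
23 9 top X 72.0..83.3 all Xmax 84.4 z 157.9
29 5 top X 73.7..85.1 all Xmax 85.1 z 157.7
bar Y extents [-0.42867386 -0.42843082  0.03733427  0.03915071]
can [ 0.59234839 -0.23400288  0.10006274] [ 0.59983708 -0.20283328  0.15572768]
```

Emit:
{"api": "arm_command", "payload": {
  "plan": [
    [0, 0, 0, 0, 0, 0],
    [0, 0, 0, 0, 0, 0],
    [0, 0, 0, 0, 0, 0],
    [0, 0, 0, 0, 0, 0],
    [0, 0, 0, 0, 0, 0],
    [0, 0, 0, 0, 0, 0],
    [0, 0, 0, 0, 0, 0],
    [0, 0, 0, 0, 0, 0]
  ],
  "gripper": 1
}}

```text
clock: 1.1
position: [0.675, 0.0, 0.2394]
ee_rot: [0.707, 0.707, 0.0, 0.0]
force: [-1.3, -0.5, 0.6]
width: -0.0001
```

```bash
python3 - <<'E'
from h import *
snap('wrist','w1')
im=cv2.imread('pics/w1.png');cv2.imwrite('pics/w1b.png',cv2.resize(im,None,fx=1.5,fy=1.5))
print(viewer.camera_info('wrist'))
E
```

```text
{'fx': 297.3186396354542, 'fy': 297.3186396354542, 'cx': 252.95388340505784, 'cy': 193.0339240869173, 'R': array([[ 9.99999361e-01,  6.98252682e-04,  8.88756522e-04],
       [ 3.80632444e-04, -9.48463401e-01,  3.16886465e-01],
       [ 1.06421986e-03, -3.16885925e-01, -9.48463061e-01]]), 't': array([-0.67585482, -0.04077308,  0.3810492 ])}
```

View pics/w1b.png

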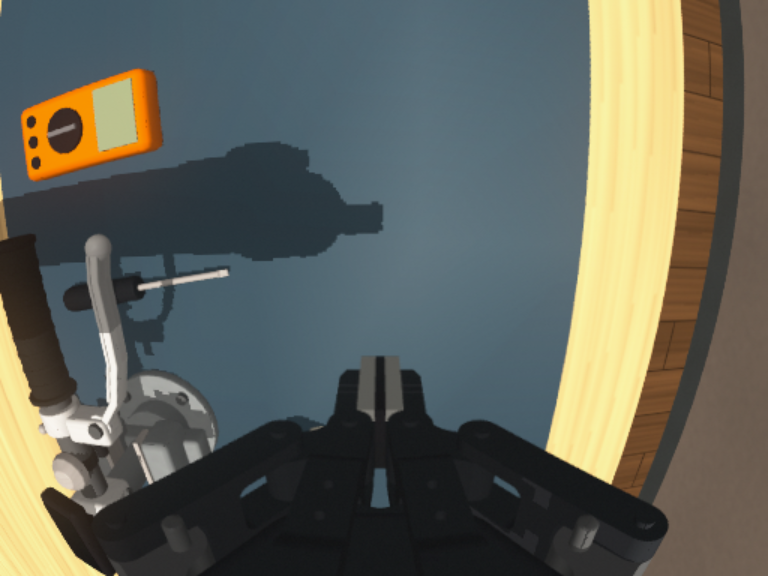

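The wrist view shows the lever clearly (1.5x pixels): ball at (98,245), straight blade down to about (108,330), pivot bolt at (96,430), and shut fingertips at (380,360). Now I'll measure the lever and the gripper's outside shape from the wrist depth.

```bash
cat >> h.py <<'E'
def ray(L,u,v):
    a=(np.asarray(u,float)-L['cx'])/L['fx'];b=(np.asarray(v,float)-L['cy'])/L['fy'];t=np.hypot(a,b)+1e-9
    k=np.tan(t)/t
    return np.stack([a*k,b*k,np.ones_like(a)],-1)
def plane(L,u,v,h):
    d=ray(L,u,v)@L['R'];c=-L['R'].T@L['t'];return c+d*((h-c[2])/d[2])
def cloud(L):
    vv,uu=np.mgrid[0:384,0:512];return (ray(L,uu,vv)*L['d'][...,None]-L['t'])@L['R']
G=0.0455;BX=np.array([np.cos(G),np.sin(G)]);BY=np.array([-np.sin(G),np.cos(G)]);O=np.array([.4322,0])
def bar(p): q=p[...,:2]-O; return q@BX,q@BY
E
python3 - <<'E'
from h import *
L=load('w1')
for n,u,v,h in(('ball',98,245,.15),('balltip',98,235,.15),('bolt',96,430,.166)):
    p=plane(L,u/1.5,v/1.5,h);print(n,p.round(4),np.array(bar(p)).round(4),'depthpt',cloud(L)[int(v/1.5),int(u/1.5)].round(4))
W=cloud(L);ok=L['d']>0
X,Y=bar(W);Z=W[...,2]
lev=ok&(Z>.137)&(Z<.17)&(X>.03)&(X<.1)&(Y>-.12)&(Y<.06)
for y in np.arange(-.115,.05,.01):
    t=lev&(Y>y)&(Y<y+.01)
    if t.sum():
        tt=t&(Z>.15);print(round(y*1e3+5),t.sum(),'X top %.1f..%.1f  all max %.1f'%(X[tt].min()*1e3,X[tt].max()*1e3,X[t].max()*1e3),'z %.1f'%(Z[t].max()*1e3))
# gripper shape: rel TCP
R=W-np.array([.675,0,.2394]);g=ok&(np.hypot(R[...,0],R[...,1])<.12)&(R[...,2]>-.02)
for z in np.arange(-.012,.11,.006):
    t=g&(R[...,2]>z)&(R[...,2]<z+.006)
    if t.sum(): print('h %.0f'%(z*1e3+3),t.sum(),'x %.1f..%.1f  y %.1f..%.1f'%tuple(1e3*np.array([R[t][:,0].min(),R[t][:,0].max(),R[t][:,1].min(),R[t][:,1].max()])))
E
```

```text
ball [0.5083 0.0353 0.15  ] [0.0776 0.0318] depthpt [0.5128 0.0369 0.1564]
balltip [0.5094 0.0413 0.15  ] [0.079  0.0378] depthpt [0.5089 0.0419 0.1497]
bolt [ 0.4818 -0.0887  0.166 ] [ 0.0455 -0.0908] depthpt [ 0.483 -0.087  0.167]
-110 38 X top 30.2..50.5  all max 50.5 z 162.9
-100 175 X top 30.1..51.6  all max 51.6 z 166.7
-90 260 X top 30.1..55.7  all max 55.7 z 167.0
-80 105 X top 37.6..64.4  all max 64.4 z 160.5
-70 107 X top 58.4..69.2  all max 69.2 z 159.8
-60 119 X top 60.7..72.6  all max 72.6 z 160.2
-50 124 X top 65.4..76.3  all max 76.5 z 160.1
-40 147 X top 67.9..77.9  all max 77.9 z 160.1
-30 153 X top 68.4..78.3  all max 78.3 z 160.2
-20 153 X top 69.4..79.3  all max 79.3 z 160.1
-10 166 X top 69.1..79.4  all max 79.4 z 160.2
0 172 X top 69.5..80.0  all max 80.0 z 160.2
10 175 X top 69.7..79.2  all max 79.2 z 161.1
20 169 X top 70.8..83.9  all max 83.9 z 160.1
30 192 X top 69.9..86.7  all max 86.7 z 160.5
40 57 X top 72.9..84.0  all max 84.0 z 158.9
h -3 85 x -8.7..11.6  y 7.5..12.8
h 3 276 x -12.5..13.8  y 6.9..12.7
h 9 309 x -13.0..14.2  y 7.4..12.9
h 15 373 x -13.0..14.3  y 7.0..12.6
h 21 408 x -13.0..14.4  y 7.1..13.1
h 27 340 x -13.1..14.4  y -10.7..13.1
h 33 518 x -20.2..21.9  y -9.6..14.9
h 39 1287 x -31.9..32.7  y -11.4..15.5
h 45 2026 x -36.2..37.6  y -11.2..15.5
h 51 3245 x -40.6..42.4  y -10.1..14.4
h 57 1984 x -45.6..46.7  y -9.4..18.8
h 63 3151 x -51.0..52.3  y -9.4..19.5
h 69 4002 x -56.2..57.4  y -9.9..19.4
h 75 3905 x -60.0..61.4  y -2.3..19.8
h 81 5729 x -61.8..62.9  y -0.0..20.1
h 87 4576 x -60.0..61.1  y -1.5..22.5
h 93 962 x -48.7..51.8  y 6.5..22.7
```

Pivot bolt at bar-Y ≈ -90 and ball tip at +35 agree, which puts the pressing point near bar-Y 0, outer-face X ≈ 79. The backs of the shut fingers are flat at about ±13.7 mm up to 30 mm above the TCP. I'll go down clear of the lever on its outer side.

Emit:
{"api": "arm_command", "payload": {
  "plan": [
    [-3, 0.1, 0, 0, 0, 1],
    [-6, 0.2, 0, 0, 0, 2],
    [-9, 0.3, 0, 0, 0, 2.6],
    [-12, 0.5, -1, 0, 0, 2.6],
    [-12.8, 0.5, -3, 0, 0, 2.6],
    [-12.8, 0.5, -5, 0, 0, 2.6],
    [-12.8, 0.5, -7, 0, 0, 2.6],
    [-12.8, 0.5, -9, 0, 0, 2.6],
    [-12.8, 0.5, -9.7, 0, 0, 2.6],
    [-12.8, 0.5, -9.7, 0, 0, 2.6],
    [-12.8, 0.5, -9.7, 0, 0, 2.6],
    [-12.8, 0.5, -9.7, 0, 0, 2.6]
  ]
}}

```text
clock: 2.65
position: [0.5475, 0.0051, 0.1431]
ee_rot: [0.691, 0.723, 0.001, 0.001]
force: [0.0, -0.1, 0.1]
width: -0.0001
```

```bash
python3 - <<'E'
from h import *
snap('wrist','w2');snap('scene','s2');snap('side','d2')
im=cv2.imread('pics/w2.png');cv2.imwrite('pics/w2b.png',cv2.resize(im,None,fx=1.5,fy=1.5))
a=cv2.imread('pics/s2.png')[60:240,180:400];b=cv2.imread('pics/d2.png')[120:300,150:370]
cv2.imwrite('pics/sd2.png',cv2.resize(np.hstack([a,b]),None,fx=1.8,fy=1.8))
print(monitor.get_obs()['force'],monitor.get_obs()['position'])
L=load('w2');W=cloud(L);X,Y=bar(W);Z=W[...,2]
lev=(L['d']>0)&(Z>.137)&(Z<.17)&(X>.06)&(X<.1)&(Y>-.12)&(Y<.06)
for y in np.arange(-.045,.05,.01):
    t=lev&(Y>y)&(Y<y+.01)
    if t.sum(): print(round(y*1e3+5),t.sum(),'X %.1f..%.1f'%(X[t].min()*1e3,X[t].max()*1e3))
for n,u,v,h in():pass
E
```

```text
[-0.77885202 -0.68346165  0.56033414] [0.54721702 0.00507043 0.14272664]
-40 10 X 67.2..70.6
-30 37 X 68.1..74.6
-10 103 X 69.4..78.5
0 400 X 68.9..78.4
10 424 X 69.2..78.8
20 411 X 69.6..81.9
30 702 X 69.4..86.0
40 317 X 70.6..84.6
```

View pics/w2b.png

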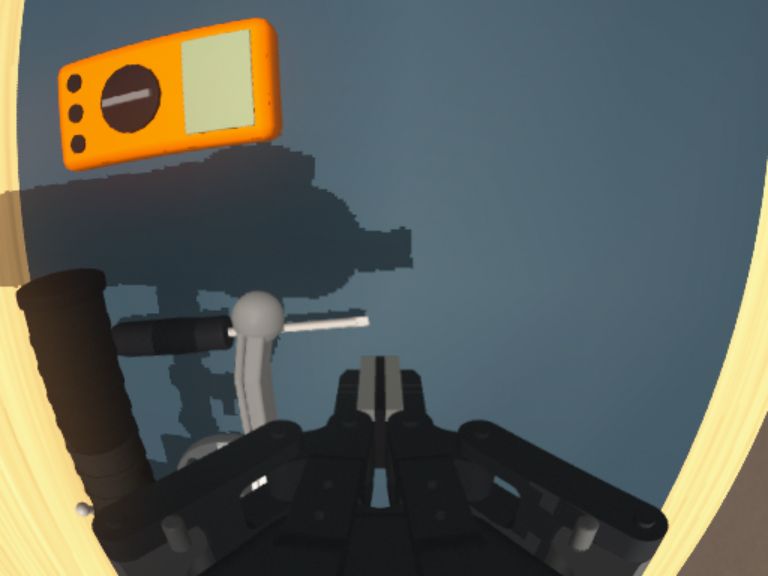

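View pics/sd2.png

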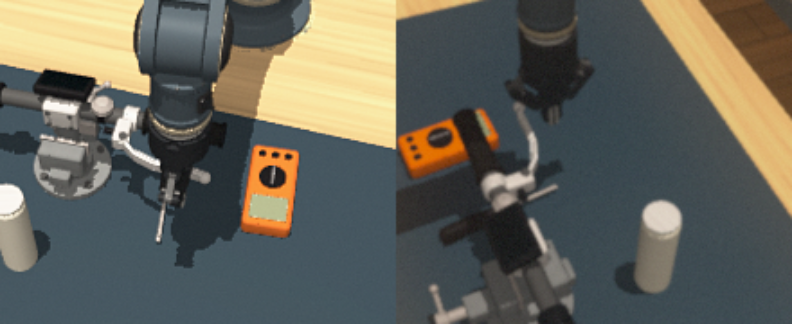

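Clear of everything: the fingers are about 20 mm out from the blade, level with the straight section, and the ball end is 30 mm farther along. I'll tabulate the arc for following the lever.

```bash
python3 - <<'E'
from h import *
r=np.array([50.2,90])
rot=lambda a:np.array([[np.cos(a),-np.sin(a)],[np.sin(a),np.cos(a)]])
for th in [0,.03,.06,.09,.12,.15,.18,.21,.24,.27,.28,.29,.30,.31,.32]:
    d=rot(th+G)@r-rot(G)@r; print(th,(d/10).round(3),round(np.degrees(th),2))
E
```

```text
0 [0. 0.] 0.0
0.03 [-0.279  0.134] 1.72
0.06 [-0.561  0.26 ] 3.44
0.09 [-0.847  0.377] 5.16
0.12 [-1.137  0.485] 6.88
0.15 [-1.429  0.585] 8.59
0.18 [-1.725  0.676] 10.31
0.21 [-2.023  0.758] 12.03
0.24 [-2.323  0.83 ] 13.75
0.27 [-2.626  0.894] 15.47
0.28 [-2.727  0.914] 16.04
0.29 [-2.829  0.932] 16.62
0.3 [-2.93   0.949] 17.19
0.31 [-3.032  0.965] 17.76
0.32 [-3.134  0.981] 18.33
```

Emit:
{"api": "arm_command", "payload": {
  "plan": [
    [-1.0, -0.05, 0, 0, 0, 0],
    [-1.6, -0.07, 0, 0, 0, 0],
    [-1.9, -0.09, 0, 0, 0, 0],
    [-2.0, -0.09, 0, 0, 0, 0],
    [-2.0, -0.09, 0, 0, 0, 0]
  ]
}}

```text
clock: 3.42
position: [0.5271, 0.0041, 0.1424]
ee_rot: [0.691, 0.723, 0.0, 0.0]
force: [0.2, -0.1, -0.0]
width: 0.0005
```

Emit:
{"api": "arm_command", "payload": {
  "plan": [
    [-0.1, 0, 0, 0, 0, 0],
    [-0.2, -0.01, 0, 0, 0, 0],
    [-0.3, -0.01, 0, 0, 0, 0],
    [-0.3, -0.01, 0, 0, 0, 0]
  ]
}}

```text
clock: 3.92
position: [0.5239, 0.004, 0.1423]
ee_rot: [0.691, 0.723, -0.0, -0.0]
force: [0.2, 0.0, -1.3]
width: -0.0002
```

Emit:
{"api": "arm_command", "payload": {
  "plan": [
    [-0.1, 0, 0, 0, 0, 0],
    [-0.1, 0, 0, 0, 0, 0],
    [-0.1, 0, 0, 0, 0, 0]
  ]
}}

```text
clock: 4.3
position: [0.5232, 0.004, 0.1424]
ee_rot: [0.691, 0.723, 0.0, 0.0]
force: [0.8, -0.2, -0.2]
width: 0.0001
```

Emit:
{"api": "arm_command", "payload": {
  "plan": [
    [-0.1, 0, 0, 0, 0, 0],
    [-0.1, 0, 0, 0, 0, 0],
    [-0.1, 0, 0, 0, 0, 0]
  ]
}}

```text
clock: 4.68
position: [0.5224, 0.0043, 0.1424]
ee_rot: [0.691, 0.723, 0.0, 0.0]
force: [2.6, 1.2, -1.6]
width: 0.0003
```

Emit:
{"api": "arm_command", "payload": {
  "plan": [
    [-0.1, 0, 0, 0, 0, 0],
    [-0.1, 0, 0, 0, 0, 0],
    [-0.1, 0, 0, 0, 0, 0]
  ]
}}

```text
clock: 5.05
position: [0.5212, 0.0045, 0.1425]
ee_rot: [0.691, 0.723, 0.0, 0.0]
force: [3.1, 2.7, -0.4]
width: 0.0
```

Contact at TCP x ≈ 0.523 (2–3 N). Next I'll follow the arc, turning the tool with the lever, and check partway.

Emit:
{"api": "arm_command", "payload": {
  "plan": [
    [-0.08, 0.1, 0, 0, 0, 1.7],
    [-0.22, 0.19, 0, 0, 0, 2.6],
    [-0.36, 0.26, 0, 0, 0, 3.4],
    [-0.5, 0.32, 0, 0, 0, 4.3],
    [-0.65, 0.38, 0, 0, 0, 5.2],
    [-0.8, 0.43, 0, 0, 0, 6.0],
    [-0.94, 0.48, 0, 0, 0, 6.9],
    [-1.08, 0.53, 0, 0, 0, 7.7],
    [-1.23, 0.58, 0, 0, 0, 8.6],
    [-1.38, 0.63, 0, 0, 0, 9.5],
    [-1.53, 0.68, 0, 0, 0, 10.3],
    [-1.53, 0.68, 0, 0, 0, 10.3],
    [-1.53, 0.68, 0, 0, 0, 10.3]
  ]
}}

```text
clock: 6.68
position: [0.5057, 0.0105, 0.1424]
ee_rot: [0.623, 0.782, -0.0, 0.0]
force: [3.6, -2.1, 1.1]
width: -0.0002
```

```bash
python3 - <<'E'
from h import *
print(monitor.get_obs()['force'])
snap('wrist','w3');snap('side','d3')
a=cv2.imread('pics/w3.png')[180:384,100:320];b=cv2.imread('pics/d3.png')[120:300,150:370]
cv2.imwrite('pics/sd3.png',np.hstack([cv2.resize(a,(396,367)),cv2.resize(b,(396,367))]))
print(monitor.get_obs()['force'])
E
```

```text
[ 3.58904449 -2.12239719  1.07387432]
[ 2.46731255 -1.81536673  0.98690474]
```

View pics/sd3.png

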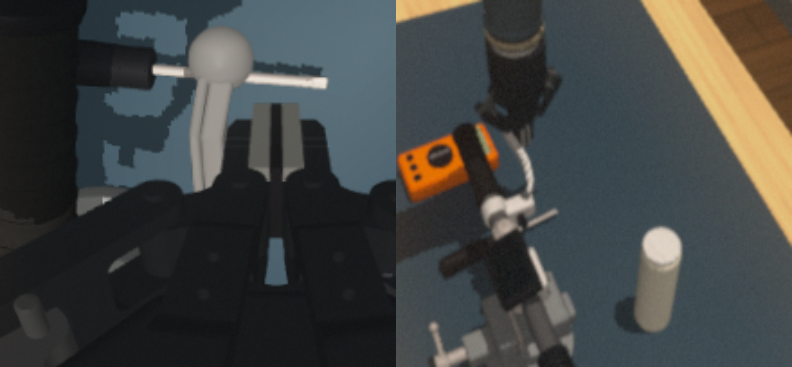

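In the left panel the finger's back lies flat on the blade's outer face at (225,150), clear of the ball end. The grip is well away on the left. I'll continue to just short of the stop.

Emit:
{"api": "arm_command", "payload": {
  "plan": [
    [-0.15, 0.03, 0, 0, 0, 0.9],
    [-0.3, 0.06, 0, 0, 0, 1.7],
    [-0.45, 0.1, 0, 0, 0, 2.6],
    [-0.6, 0.13, 0, 0, 0, 3.4],
    [-0.75, 0.16, 0, 0, 0, 4.3],
    [-0.9, 0.19, 0, 0, 0, 5.2],
    [-0.9, 0.19, 0, 0, 0, 5.2],
    [-0.9, 0.19, 0, 0, 0, 5.2]
  ]
}}

```text
clock: 7.78
position: [0.4967, 0.0128, 0.1423]
ee_rot: [0.587, 0.81, 0.0, -0.0]
force: [3.7, -2.2, 0.9]
width: 0.0
```

Emit:
{"api": "arm_command", "payload": {
  "plan": [
    [-0.1, 0.02, 0, 0, 0, 0.6],
    [-0.1, 0.02, 0, 0, 0, 0.6],
    [-0.1, 0.02, 0, 0, 0, 0.6]
  ]
}}

```text
clock: 8.15
position: [0.4957, 0.0129, 0.1423]
ee_rot: [0.583, 0.813, 0.0, -0.0]
force: [3.6, -1.7, 0.5]
width: 0.0
```

Emit:
{"api": "arm_command", "payload": {
  "plan": [
    [-0.1, 0.02, 0, 0, 0, 0.6],
    [-0.1, 0.02, 0, 0, 0, 0.6],
    [-0.1, 0.02, 0, 0, 0, 0.6]
  ]
}}

```text
clock: 8.52
position: [0.4947, 0.0131, 0.1423]
ee_rot: [0.579, 0.816, 0.0, -0.0]
force: [3.0, -1.4, 0.3]
width: -0.0002
```

Emit:
{"api": "arm_command", "payload": {
  "plan": [
    [-0.06, 0.01, 0, 0, 0, 0.3],
    [-0.06, 0.01, 0, 0, 0, 0.3],
    [-0.06, 0.01, 0, 0, 0, 0.3]
  ]
}}

```text
clock: 8.9
position: [0.4941, 0.0132, 0.1423]
ee_rot: [0.576, 0.817, 0.0, 0.0]
force: [4.3, -0.5, -0.2]
width: -0.0001
```

Emit:
{"api": "arm_command", "payload": {
  "plan": [
    [-0.05, 0.01, 0, 0, 0, 0.3],
    [-0.05, 0.01, 0, 0, 0, 0.3],
    [-0.05, 0.01, 0, 0, 0, 0.3]
  ]
}}

```text
clock: 9.28
position: [0.4936, 0.0133, 0.1424]
ee_rot: [0.574, 0.819, 0.0, 0.0]
force: [3.1, -1.7, 0.4]
width: -0.0004
```

Emit:
{"api": "arm_command", "payload": {
  "plan": [
    [-0.05, 0.01, 0, 0, 0, 0.3],
    [-0.05, 0.01, 0, 0, 0, 0.3],
    [-0.05, 0.01, 0, 0, 0, 0.3]
  ]
}}

```text
clock: 9.65
position: [0.4931, 0.0135, 0.1423]
ee_rot: [0.572, 0.82, 0.0, -0.0]
force: [3.9, -1.9, 0.2]
width: -0.0001
```

Emit:
{"api": "arm_command", "payload": {
  "plan": [
    [-0.05, 0.01, 0, 0, 0, 0.3],
    [-0.05, 0.01, 0, 0, 0, 0.3],
    [-0.05, 0.01, 0, 0, 0, 0.3]
  ]
}}

```text
clock: 10.02
position: [0.4926, 0.0135, 0.1423]
ee_rot: [0.57, 0.822, 0.0, -0.0]
force: [3.9, -0.8, -0.2]
width: -0.0001
```

Emit:
{"api": "arm_command", "payload": {
  "plan": [
    [-0.05, 0.01, 0, 0, 0, 0],
    [-0.05, 0.01, 0, 0, 0, 0],
    [-0.05, 0.01, 0, 0, 0, 0]
  ]
}}

```text
clock: 10.4
position: [0.4924, 0.0136, 0.1424]
ee_rot: [0.57, 0.822, 0.0, 0.0]
force: [5.3, -1.2, 0.0]
width: -0.0003
```

Emit:
{"api": "arm_command", "payload": {
  "plan": [
    [-0.04, 0.01, 0, 0, 0, 0],
    [-0.04, 0.01, 0, 0, 0, 0],
    [-0.04, 0.01, 0, 0, 0, 0]
  ]
}}

```text
clock: 10.78
position: [0.4924, 0.0136, 0.1424]
ee_rot: [0.57, 0.822, 0.0, 0.001]
force: [5.5, -1.5, -1.2]
width: -0.0002
```

Emit:
{"api": "arm_command", "payload": {
  "plan": [
    [-0.04, 0.01, 0, 0, 0, 0],
    [-0.04, 0.01, 0, 0, 0, 0],
    [-0.04, 0.01, 0, 0, 0, 0]
  ]
}}

```text
clock: 11.15
position: [0.4924, 0.0136, 0.1424]
ee_rot: [0.57, 0.822, 0.001, 0.001]
force: [5.9, -2.5, -1.6]
width: -0.0
```

The TCP has stalled at x = 0.4924 while the commanded pose moves on and the force climbs, so it's at the stop. I'll press a bit firmer, staying well below 30 N.

Emit:
{"api": "arm_command", "payload": {
  "plan": [
    [-0.05, 0, 0, 0, 0, 0],
    [-0.1, 0.01, 0, 0, 0, 0],
    [-0.1, 0.01, 0, 0, 0, 0],
    [-0.1, 0.01, 0, 0, 0, 0]
  ]
}}

```text
clock: 11.65
position: [0.4923, 0.0137, 0.1426]
ee_rot: [0.57, 0.822, 0.001, 0.002]
force: [8.5, -2.6, -4.0]
width: -0.0
```

```bash
python3 - <<'E'
from h import *
snap('wrist','w4');print(monitor.get_obs()['force'],monitor.get_obs()['position'])
a=cv2.imread('pics/w4.png');cv2.imwrite('pics/w4b.png',cv2.resize(a,None,fx=1.5,fy=1.5))
for w,ys in(('w4',1),):
    L=load(w);W=cloud(L);X,Y=bar(W);Z=W[...,2]
    t=(L['d']>0)&(Z>.140)&(Z<.165)&(X>.02)&(X<.1)&(Y>.0)&(Y<.06)
    for y in np.arange(0,.06,.01):
        s=t&(Y>y)&(Y<y+.01)
        if s.sum(): print(round(y*1e3+5),s.sum(),(X[s].min()*1e3).round(1),(X[s].max()*1e3).round(1))
E
```

```text
[ 8.41695669 -2.67998603 -1.81943918] [0.49232976 0.01369214 0.14258005]
5 212 38.3 46.7
15 672 36.0 52.7
25 1386 33.7 72.2
35 704 30.6 47.3
45 330 31.9 45.5
```

View pics/w4b.png

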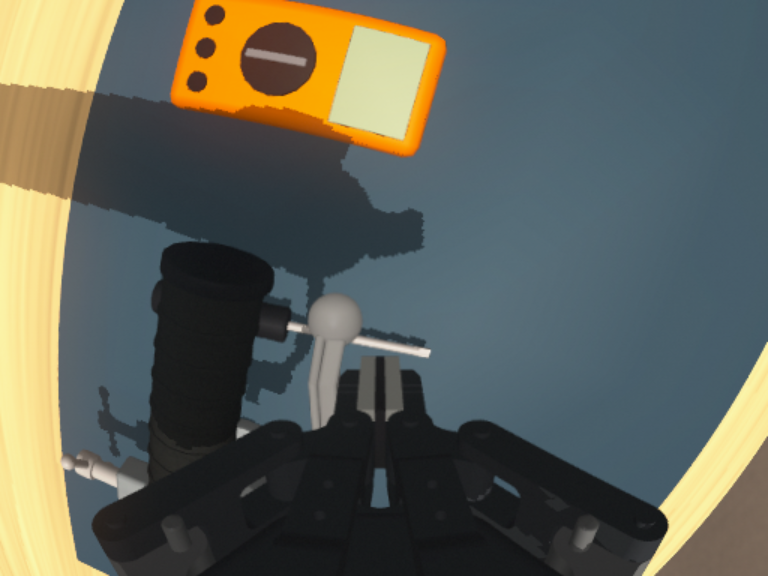

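The lever is at its stop: the ball end at (335,317) has its inner edge at bar-X 30.6, so it's 14.1 mm off the grip as specified. Force is about 9 N. Holding.

Emit:
{"api": "arm_command", "payload": {
  "plan": [
    [0, 0, 0, 0, 0, 0],
    [0, 0, 0, 0, 0, 0],
    [0, 0, 0, 0, 0, 0],
    [0, 0, 0, 0, 0, 0],
    [0, 0, 0, 0, 0, 0],
    [0, 0, 0, 0, 0, 0],
    [0, 0, 0, 0, 0, 0],
    [0, 0, 0, 0, 0, 0],
    [0, 0, 0, 0, 0, 0],
    [0, 0, 0, 0, 0, 0],
    [0, 0, 0, 0, 0, 0],
    [0, 0, 0, 0, 0, 0]
  ]
}}

```text
clock: 13.2
position: [0.4923, 0.0137, 0.1426]
ee_rot: [0.57, 0.822, 0.001, 0.002]
force: [9.0, -1.7, -4.0]
width: 0.0
```

Emit:
{"api": "arm_command", "payload": {
  "plan": [
    [0, 0, 0, 0, 0, 0],
    [0, 0, 0, 0, 0, 0],
    [0, 0, 0, 0, 0, 0],
    [0, 0, 0, 0, 0, 0],
    [0, 0, 0, 0, 0, 0],
    [0, 0, 0, 0, 0, 0],
    [0, 0, 0, 0, 0, 0],
    [0, 0, 0, 0, 0, 0],
    [0, 0, 0, 0, 0, 0],
    [0, 0, 0, 0, 0, 0],
    [0, 0, 0, 0, 0, 0],
    [0, 0, 0, 0, 0, 0]
  ]
}}

```text
clock: 14.7
position: [0.4923, 0.0137, 0.1426]
ee_rot: [0.57, 0.822, 0.001, 0.002]
force: [8.4, -2.6, -3.3]
width: 0.0001
```

Held for 3 s steady at about 9 N. Now letting it out along the same arc, then moving clear.

Emit:
{"api": "arm_command", "payload": {
  "plan": [
    [0.3, -0.03, 0, 0, 0, -0.9],
    [0.5, -0.06, 0, 0, 0, -1.7],
    [0.81, -0.12, 0, 0, 0, -3.4],
    [1.11, -0.19, 0, 0, 0, -5.2],
    [1.4, -0.27, 0, 0, 0, -6.9],
    [1.7, -0.36, 0, 0, 0, -8.6],
    [2.0, -0.46, 0, 0, 0, -10.3],
    [2.28, -0.57, 0, 0, 0, -12],
    [2.57, -0.69, 0, 0, 0, -13.8],
    [2.85, -0.82, 0, 0, 0, -15.5],
    [3.15, -0.95, 0, 0, 0, -17.2],
    [3.3, -0.95, 0, 0, 0, -17.7],
    [3.6, -0.9, 0, 0, 0, -17.7],
    [4.2, -0.85, 0, 0, 0, -17.7],
    [5.2, -0.85, 0, 0, 0, -17.7],
    [6.2, -0.85, 0, 0, 0, -17.7],
    [6.2, -0.85, 0, 0, 0, -17.7]
  ]
}}

```text
clock: 16.82
position: [0.5532, 0.0054, 0.1422]
ee_rot: [0.69, 0.724, 0.0, 0.0]
force: [-0.4, -0.9, -1.2]
width: 0.0003
```

Emit:
{"api": "arm_command", "payload": {
  "plan": [
    [0, 0, 2, 0, 0, 0],
    [0, 0, 5, 0, 0, 0],
    [2, 0, 9, 0, 0, 0],
    [6, 0, 10, 0, 0, 0],
    [10, 0, 10, 0, 0, 0],
    [12, 0, 10, 0, 0, 0],
    [12, 0, 10, 0, 0, 0],
    [12, 0, 10, 0, 0, 0]
  ]
}}

```text
clock: 17.82
position: [0.6713, 0.0054, 0.242]
ee_rot: [0.69, 0.724, -0.001, -0.001]
force: [0.3, 0.4, -0.2]
width: 0.0002
```

```bash
python3 - <<'E'
from h import *
snap('wrist','w5');snap('scene','s5');snap('side','d5');o=monitor.get_obs();print(o['clock'],o['force'],o['position'])
a=cv2.imread('pics/w5.png')
cv2.imwrite('pics/f5.png',np.hstack([cv2.resize(a,(400,300)),cv2.resize(cv2.imread('pics/d5.png'),(400,300))]))
L=load('w5');W=cloud(L);X,Y=bar(W);Z=W[...,2]
t=(L['d']>0)&(Z>.140)&(Z<.165)&(X>.03)&(X<.1)
for y in np.arange(-.05,.05,.01):
    s=t&(Y>y)&(Y<y+.01)
    if s.sum(): print(round(y*1e3+5),(X[s].min()*1e3).round(1),(X[s].max()*1e3).round(1))
# change outside the arm
for a,b in(('s0','s5'),('d0','d5')):
    A,B=load(a)['p'].astype(int),load(b)['p'].astype(int);D=abs(A-B).max(2)>60
    n,_,st,_=cv2.connectedComponentsWithStats(D.astype(np.uint8));print(a,[tuple(x) for x in st[1:].tolist() if x[4]>25])
E
```

```text
17.975 [-0.64239947 -0.51746432 -0.53151304] [0.67150697 0.0054404  0.24259563]
-45 65.2 77.4
-35 67.8 78.1
-25 69.2 78.9
-15 68.8 79.4
-5 69.0 79.4
5 69.4 79.2
15 69.3 81.0
25 71.1 86.4
35 69.8 86.5
s0 [(244, 0, 10, 38, 102), (281, 7, 22, 111, 557), (225, 40, 17, 66, 258), (248, 58, 33, 9, 118), (239, 61, 9, 30, 89), (250, 64, 26, 5, 60), (230, 109, 13, 15, 70), (246, 123, 18, 4, 26), (240, 141, 32, 14, 113), (280, 143, 4, 16, 35), (240, 150, 13, 28, 78), (262, 176, 10, 20, 86), (253, 178, 8, 17, 63), (244, 196, 16, 15, 107)]
d0 [(33, 7, 13, 44, 124), (289, 17, 26, 15, 60), (292, 21, 19, 16, 37), (214, 33, 29, 7, 31), (245, 40, 22, 6, 44), (269, 62, 6, 42, 116), (292, 101, 25, 42, 397), (18, 125, 9, 57, 97)]
```

View pics/f5.png

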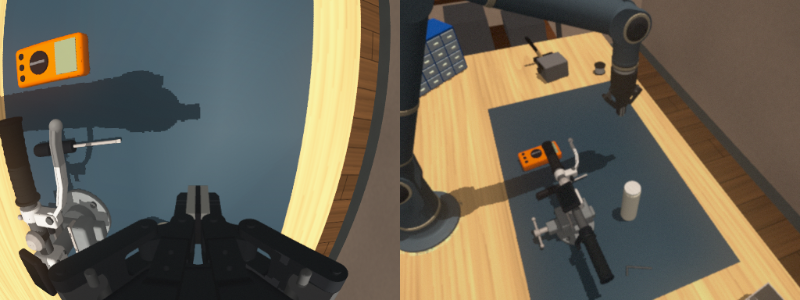

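The lever is back at rest (outer face at bar-X 79 again), the arm is clear, and the only differences between the pictures are the arm, its gripper and its shadow.

```bash
python3 -c "
from h import *
print(job.close_job())"
```

```text
the job is handed in; nothing more can be done
None
```

The lever check is done and handed in: the brake lever stops short of the grip, with its ball end about 14 mm off it at the stop.

- **Pressing:** I pressed the blade's outer face at the pressing point with the back of the shut fingers, turning the tool with the lever. It stalled at its stop after about 30 mm of tool travel, against 29 mm worked out from your dimensions.
- **Holding:** I held it there for 3 s at about 9 N sideways, well under the 30 N the stop bears. I then let it out along the same arc and moved the arm clear.
- **Last checks:** The lever's outer face is back where it started, about 79 mm in front of the bar's axis. The force on the tool is back to about zero, within the sensor noise. Before-and-after pictures show changes only at the arm and its shadow.
- **Time:** It took about 18 s of the 42 s allowed, and no check failed. The one oddity was a vertical force of up to 4 N on the tool while holding, which went away on release.

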